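# Eject a cast tile from its mould and slide it onto the drying rack

### The arm

A 7-joint arm with a two-finger parallel gripper is mounted at the origin on the work surface. World frame = base frame: x ahead of the robot, y to its left, z up, the work surface at z = 0. Lengths are in mm, angles in degrees, forces in N, time in s.
With the tool pointing down it reaches from about 400 to 875 mm from the base axis. Payload 4.4 kg.
Tool frame: the origin (TCP) lies on the centre line of the jaws, within the pads' length; the fingertips stand 25 mm ahead of it and the grasp point (between the pads) lies 6 mm ahead of it; z points along the fingers, y is the line along which they close (so a half turn about z gives the same grasp; the last joint's range is limited). The gripper opens to 85 mm and grips with 20 to 120 N. Pads are 22 mm wide; open, the fingers measure 114 mm over their backs; the gripper's body (76 mm by 85 mm) begins 54 mm behind the grasp point. The pads swing forward as they close: fully open they stand 13 mm farther back than shut.
Start: joints at [61.604, 36.005, 2.206, 86.941, -1.547, 57.084, -1.146], TCP at [270.875, -590.884, 256.313] pointing down, gripper open.
Joint ranges: [-175.42, 175.42], [-21.48, 121.26], [-71.46, 75.88], [10.55, 141.38], [-63.04, 243.04], [13.31, 113.54], [-168.57, 168.57]. Speed limits (degrees/s): [147.25, 147.25, 180, 180, 180, 180, 180].

### API

Orientations are given as a 3x3 rotation matrix whose columns are the frame's x, y, z axes.
In Python, from cell import arm, read_camera gives the robot as it stands.
- The arm moves only by the tool servo_tool, never from a script. Its argument "rows" is a list of rows, each an object of numbers: "grip": the opening in per cent of the stroke, from 0 (shut) to 100 (fully open); "dx", "dy", "dz": the shift along the tool's x, y, z in m; "wx", "wy", "wz": the turn, a rotation vector about the tool's x, y, z in degrees. In form: [{"grip": .., "dx": .., "dy": .., "dz": .., "wx": .., "wy": .., "wz": ..}, ...]. A call has 1 to 12 rows; each row shifts and turns the commanded pose from where the row before left it, along the tool's axes as they then stand; what a row does not reach is not made up. A row lasts 1/10 s, in which the tool goes at most 50 mm and 8.59 degrees, less where a joint would pass 70% of its speed; a pose out of reach is approached as far as the arm can. A call with a gripper value outside its range is refused whole. The fingers move at their own pace and stop on an object; the grip force is fixed at half the most. Time passes only in rows, so rows that do not move let the fingers close. It gives the time, the measured TCP pose, the force, the opening and the grip force at its end, in the units of the state.
- arm.state(): the state, without advancing time (a new reading comes with each control period).
- read_camera(name): name is "scene" or "top" or "wrist"; returns a dict with "image" (384x512x3 uint8, red, green, blue), "camera_matrix" (3x3 intrinsics, pixels), "R" (3x3) and "t" (3): a world point X has camera coordinates R X + t. Camera axes: x right, y down, z forward; pixel columns grow to the right and rows downward; lengths in mm; the calibration is good to about 2 mm. A picture is of the moment at which its call begins. There is no depth.
- arm.hand_in(): hands the job in; it is judged then, once.
The state is a dict: "time": time; "qpos": joint angles; "qd": joint speeds; "effort": joint torques, N m; "tool_pos": TCP position; "tool_rot": TCP orientation; "wrist_force": force on the tool from outside, world axes, zero at the start; "moment": the same for the moment, N m; "opening": opening from 0.0 (shut) to 1.0 (fully open); "gripper_force": force on a finger pad.
Only numpy, scipy, OpenCV 4.12 (cv2) and the standard library are available. Lean on these libraries where they do the work, as an engineer would, in place of code of your own. Each camera call takes 0.05 s, during which the arm holds its last target. There are 200 camera calls.

### The job

Get the cast plaster tile out of its mould: first take away the wooden bar lying across the mould and lay it flat and lengthways on the green mat. Then press the red lever fully down so that the tile is lifted out of the cavity, and slide the tile off the mould onto the drying rack beside it, so that it lies flat, squarely and wholly on the rack. Keep the tile level all the way, never letting it tip over or fall, and do not disturb the paint jars or the brush cup.

Things in the scene. Friction and masses are not known exactly. Their poses are not given: they have to be found in the camera images.
- press: Blue mould, fixed: 146 (x) x 156 (y) mm, rim 48 mm high. Cavity 106 x 116 mm, 20 mm deep; its floor is an aluminium ejector plate that the lever raises by 23 mm, to 3 mm above the rim. Origin under its centre on the table, z up. The lever is on its -x side (towards the robot); the rack is on its +y or -y side, the mat on the other.
- lever (a joint): Ejector lever on the mould's -x side, hinged along the mould's y, 81 mm from the mould's centre and 34 mm above the table. 0: raised 25 degrees above level; 0.5 rad: fully down at its stop, ejector plate fully raised (46 mm per rad). Stiff: takes 5 to 10 N down on the pad and stays where it is left.
- lever_pad (a point): Middle of the top of the red pad (34 mm long, 36 mm wide) at the lever's free end, about 102 mm from the hinge; it moves with the lever, from about 84 mm above the table when raised to about 36 mm when fully down.
- tile: White cast plaster tile with a terracotta flower, 100 (its x) x 110 (its y) x 18 mm, 0.2 to 0.4 kg. Origin in the centre of its underside, z up. It starts flat in the cavity with about 3 mm play to each wall, its top 2 mm below the rim; raised by the lever its underside is 3 mm above the rim. It must leave along the mould's y axis.
- bar: Wooden strike-off bar, 180 (its x) x 28 (its y) x 24 (z) mm, 0.12 kg, loose, lying across the rim of the mould. Origin in the centre of its underside.
- rack: Low drying rack of pale wooden slats, fixed, 140 (its x) x 170 (its y) mm, slat tops 44 mm above the table (4 mm below the mould's rim). The slats run along its y, which is within 3 degrees of the mould's y; the gap to the mould is 5 to 14 mm. Origin under its centre on the table, z up. It has no end stops.
- mat: Dark green mat, fixed, 220 (its x, lengthways) x 130 (its y) mm, 3 mm thick, lying on the table on the side of the mould away from the rack. Origin in the centre of its underside.
- jar_red: Bystander: red paint jar with white cap, 58 mm across, 84 mm high, loose. Origin in the centre of its underside.
- jar_yellow: Bystander: yellow paint jar with white cap, 58 mm across, 84 mm high, loose. Origin in the centre of its underside.
- brush_cup: Bystander: white cup with brushes, 72 mm across, 85 mm high, brushes up to 180 mm, loose. Origin in the centre of its underside.
Not all that is in view belongs to the job. Leave any pink or purple look-alike of the tile alone.

How it is judged (in metres and radians):
On the way, in this order (a step that is already met when the one before it is completed fails the run):
1. the bar lies flat and lengthways on the green mat, released (x of bar in the frame of mat between -0.032 and 0.032 m and y of bar in the frame of mat between -0.05 and 0.05 m and z of bar in the frame of mat between -0.001 and 0.008 m and angle between the x axis of bar and the x axis of mat, either way round below 0.3 rad and angle between bar's own z axis and vertical below 0.1 rad and contact force between bar and the fingers below 0.1 N), for 0.2 s.
2. the lever is down and has lifted the tile, still over the cavity and level, above the rim (value of joint lever above 0.44 rad and z of tile in the frame of press above 0.048 m and horizontal distance between tile and press below 0.02 m and angle between tile's own z axis and vertical below 0.06 rad), for 0.2 s.
At the end, for the whole second after the job is handed in: Tile flat and at rest on the rack, centre within 26 mm (rack x) and 38 mm (rack y) of the rack's centre, square within 15 degrees; bar flat, at rest and released on the mat, centre within 32 mm (mat x) and 50 mm (mat y) of its centre, lengthways within 17 degrees (all of step 1 and x of tile in the frame of rack between -0.026 and 0.026 m and y of tile in the frame of rack between -0.038 and 0.038 m and z of tile in the frame of rack between 0.04 and 0.049 m and angle between the x axis of tile and the x axis of rack, either way round below 0.26 rad and angle between tile's own z axis and vertical below 0.06 rad and linear speed of each of tile, bar below 0.02 m/s); the robot touches nothing.
It fails at once if the tile is tipped (more than 20 degrees) or falls off the mould and rack (angle between tile's own z axis and vertical above 0.35 rad or height (world z) of tile below 0.02 m).
It fails at once if the jar red is shifted by more than 30 mm or tipped over (distance of jar_red from where it was at the start of the episode above 0.03 m or angle between jar_red's own z axis and vertical above 0.4 rad).
It fails at once if the jar yellow is shifted by more than 30 mm or tipped over (distance of jar_yellow from where it was at the start of the episode above 0.03 m or angle between jar_yellow's own z axis and vertical above 0.4 rad).
It fails at once if the brush cup is shifted by more than 30 mm or tipped over (distance of brush_cup from where it was at the start of the episode above 0.03 m or angle between brush_cup's own z axis and vertical above 0.4 rad).
It also fails if it takes over 72 s, if anything falls off the work surface, if the arm or the gripper's body presses on something with over 40 N, if the wrist force passes 120 N, or if a joint passes its speed limit or range.

## Working session

There is one attempt and no reset: what is moved stays moved. The work goes in short steps, Python scripts to look and compute and a tool call to move; the robot and the scene stay as the last step left them, time stands still between calls to the robot, and variables do not carry over. Pictures are saved under pics/ and viewed, at most 10 in all, crops included, and the job is handed in when it is done.

Besides the shell and the picture viewer there is one more tool, called after "Call:" as a command line: name --argument value ..., lists and objects as JSON in quotes. servo_tool: Moves the arm, as the interface text tells. Its arguments: {"type":"object","properties":{"rows":{"type":"array","items":{"type":"object","properties":{"grip":{"type":"number"},"dx":{"type":"number"},"dy":{"type":"number"},"dz":{"type":"number"},"wx":{"type":"number"},"wy":{"type":"number"},"wz":{"type":"number"}}}}},"required":["rows"]}

```bash
mkdir -p pics; cat > h.py <<'E'
import numpy as np, cv2
from cell import arm, read_camera
def snap(name,fn):
    d=read_camera(name); np.savez('pics/'+fn+'.npz',**{k:np.array(v) for k,v in d.items()})
    cv2.imwrite('pics/'+fn+'.png',d['image'][:,:,::-1]); return d
def load(fn): return np.load('pics/'+fn+'.npz')
def px2w(d,px,z):
    K,R,t=d['camera_matrix'],d['R'],d['t']; px=np.atleast_2d(px).astype(float)
    r=(np.linalg.inv(K)@np.c_[px,np.ones(len(px))].T); r=R.T@r; c=-R.T@t
    return (c[:,None]+r*((z-c[2])/r[2])).T
def w2px(d,X):
    X=np.atleast_2d(X); c=d['R']@X.T+d['t'][:,None]; p=d['camera_matrix']@c; return (p[:2]/p[2]).T
E
python3 - <<'E'
from h import *
a=snap('top','top0');b=snap('scene','sc0')
cv2.imwrite('pics/both.png',cv2.resize(np.vstack([a['image'],b['image']])[:,:,::-1],(448,672)) if 0 else np.hstack([a['image'],b['image']])[:,:,::-1][:, :])
cv2.imwrite('pics/top0b.png',cv2.resize(a['image'][:,:,::-1],(800,600),interpolation=cv2.INTER_CUBIC))
s=arm.state();print(s['tool_pos'],s['tool_rot'],s['wrist_force'],s['time'])
E
```

```text
[ 270.67716274 -590.4045668   255.49853736] [[ 9.09034544e-01  4.16720136e-01 -7.26125840e-04]
 [ 4.16720767e-01 -9.09033273e-01  1.52021087e-03]
 [-2.65700668e-05 -1.68451592e-03 -9.99998581e-01]] [-0.15140901 -0.21989698  0.00025382] 0.1
```

View pics/top0b.png

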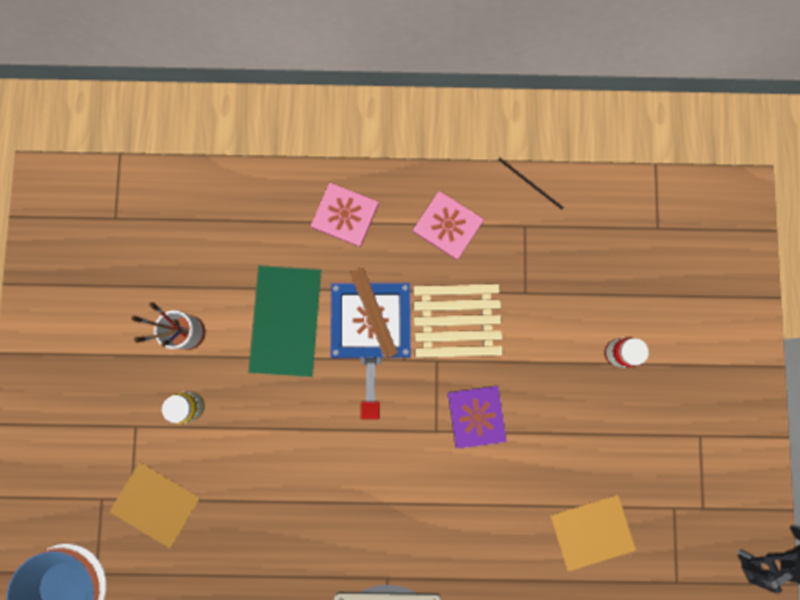

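View pics/sc0.png

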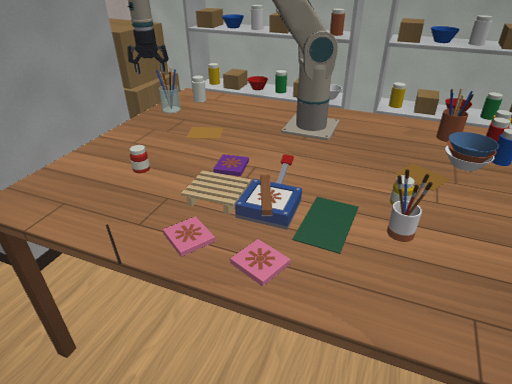

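The top view (800x600) shows the mould at about (370,320) with the bar across it, running from (358,270) to (387,355). The lever pad is at (370,410), the rack at (457,320) on the -y side and the mat at (285,320) on the +y side. Four things could pass for the tile: white (370,320), pink (345,214), pink (448,224) and purple (477,417). By the description it is the white one in the mould, which I'll check in a crop.

```bash
python3 - <<'E'
from h import *
a=load('top0')['image'][165:285,155:330]
cv2.imwrite('pics/crop0.png',cv2.resize(a[:,:,::-1],None,fx=4.5,fy=4.5,interpolation=cv2.INTER_CUBIC))
E
```

```text
(no output)
```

View pics/crop0.png

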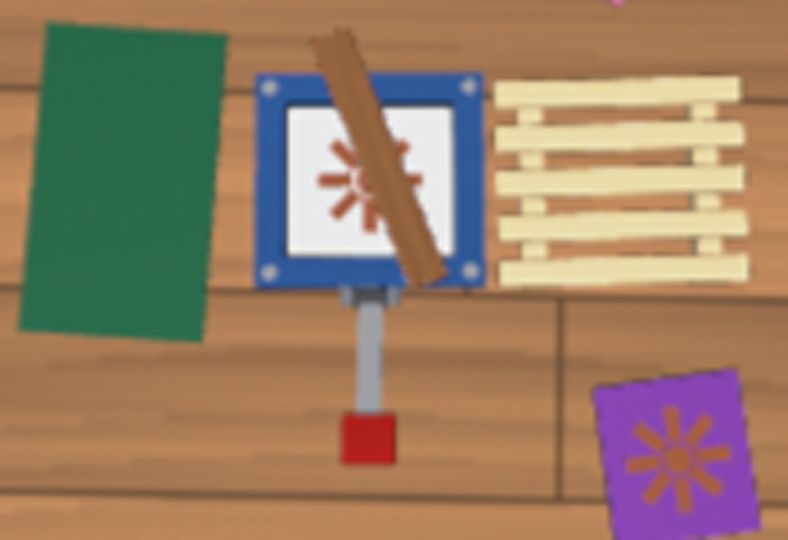

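The crop confirms it: the white tile with the terracotta flower sits in the blue mould, its centre near (370,180), with the bar across it from (330,35) to (430,280).

```bash
python3 - <<'E'
from h import *
d=load('top0')
def f(n,c,z):
    c=(np.array(c,float)+.5)/4.5-.5+[155,165]; p=px2w(d,c,z)[:,:2]
    r=cv2.minAreaRect(p.astype(np.float32)); print(n,p.mean(0).round(1),np.round(r[1],1),round(r[2],1))
f('bar',[(311,42),(349,29),(448,272),(410,286)],72)
f('mat',[(47,22),(228,34),(203,342),(18,330)],3)
f('mould',[(256,73),(484,72),(487,288),(255,288)],48)
f('cav',[(287,106),(453,106),(455,256),(286,256)],46)
f('rack',[(495,80),(740,77),(748,283),(500,286)],44)
f('pad',[(341,413),(395,413),(395,465),(341,465)],80)
E
```

```text
bar [639.9  36.5] [176.9  26.9] 23.1
mat [626.7 217.7] [129.2 218.2] 87.2
mould [626.5  42.7] [147.1 156.5] 1.3
cav [625.8  42.9] [102.3 114.5] 1.0
rack [ 628.8 -127.6] [141.  168.9] 1.7
pad [454.9  39.7] [33.2 35.2] 0.9
```

```bash
cat >> h.py <<'E'
def to(x,y,z,ang=None):
    s=arm.state(); R=s['tool_rot']; d=R.T@(np.array([x,y,z])-s['tool_pos'])
    a=np.degrees(np.arctan2(R[1,0],R[0,0]))
    tilt=np.degrees(R.T@np.cross(R[:,2],[0,0,-1]))
    print('t',round(s['time'],2),'pos',np.round(s['tool_pos'],1),'ang',round(a,2),'d',np.round(d,1),'wz',None if ang is None else round(a-ang,2),'tilt wx,wy',tilt.round(2)[:2],'F',np.round(s['wrist_force'],1),'op',round(s['opening'],3),'gf',s['gripper_force'])
E
```

Call:
servo_tool --rows '[{"dx": 0.04, "dy": -0.028, "grip": 100}, {"dx": 0.04, "dy": -0.028, "wz": 1}, {"dx": 0.04, "dy": -0.028, "wz": 1}, {"dx": 0.04, "dy": -0.028}, {"dx": 0.04, "dy": -0.028}, {"dx": 0.04, "dy": -0.028}, {"dx": 0.04, "dy": -0.028}, {"dx": 0.04, "dy": -0.028}, {"dx": 0.04, "dy": -0.028}, {"dx": 0.04, "dy": -0.028}, {"dx": 0.04, "dy": -0.028}, {"dx": 0.04, "dy": -0.028}]'

```text
invalid input
```

```bash
python3 -c "
from h import *
to(640,36.5,140,22.8)"
```

```text
t 0.1 pos [ 270.7 -590.4  255.5] ang 24.63 d [ 597.  -415.8  116.2] wz 1.83 tilt wx,wy [-0.1  0. ] F [-0.2 -0.2  0. ] op 1.0 gf 0.0
```

Call:
servo_tool --rows '[{"grip": 100, "dx": 0.04, "dy": -0.028, "dz": 0, "wx": 0, "wy": 0, "wz": 1}, {"grip": 100, "dx": 0.04, "dy": -0.028, "dz": 0, "wx": 0, "wy": 0, "wz": 0.8}, {"grip": 100, "dx": 0.04, "dy": -0.028, "dz": 0, "wx": 0, "wy": 0, "wz": 0}, {"grip": 100, "dx": 0.04, "dy": -0.028, "dz": 0, "wx": 0, "wy": 0, "wz": 0}, {"grip": 100, "dx": 0.04, "dy": -0.028, "dz": 0, "wx": 0, "wy": 0, "wz": 0}, {"grip": 100, "dx": 0.04, "dy": -0.028, "dz": 0, "wx": 0, "wy": 0, "wz": 0}, {"grip": 100, "dx": 0.04, "dy": -0.028, "dz": 0, "wx": 0, "wy": 0, "wz": 0}, {"grip": 100, "dx": 0.04, "dy": -0.028, "dz": 0, "wx": 0, "wy": 0, "wz": 0}, {"grip": 100, "dx": 0.04, "dy": -0.028, "dz": 0, "wx": 0, "wy": 0, "wz": 0}, {"grip": 100, "dx": 0.04, "dy": -0.028, "dz": 0, "wx": 0, "wy": 0, "wz": 0}, {"grip": 100, "dx": 0.04, "dy": -0.028, "dz": 0, "wx": 0, "wy": 0, "wz": 0}, {"grip": 100, "dx": 0.04, "dy": -0.028, "dz": 0, "wx": 0, "wy": 0, "wz": 0}]'

```text
time: 1.3
tool_pos: [581.6, -92.0, 256.1]
tool_rot: [[0.922, 0.388, -0.001], [0.388, -0.922, -0.0], [-0.001, -0.0, -1.0]]
wrist_force: [0.3, -0.5, 0.7]
opening: 1.002
gripper_force: 0.0
```

```bash
python3 -c "
from h import *
to(640,36.5,140,22.8)"
```

```text
t 1.3 pos [581.6 -92.  256.1] ang 22.83 d [103.7 -95.8 116. ] wz 0.03 tilt wx,wy [-0.01  0.03] F [ 0.3 -0.5  0.7] op 1.002 gf 0.0
```

Call:
servo_tool --rows '[{"grip": 100, "dx": 0.033, "dy": -0.03, "dz": 0.02, "wx": 0, "wy": 0, "wz": 0}, {"grip": 100, "dx": 0.033, "dy": -0.03, "dz": 0.02, "wx": 0, "wy": 0, "wz": 0}, {"grip": 100, "dx": 0.03, "dy": -0.025, "dz": 0.03, "wx": 0, "wy": 0, "wz": 0}, {"grip": 100, "dx": 0, "dy": 0, "dz": 0.02, "wx": 0, "wy": 0, "wz": 0}, {"grip": 100, "dx": 0, "dy": 0, "dz": 0, "wx": 0, "wy": 0, "wz": 0}, {"grip": 100, "dx": 0, "dy": 0, "dz": 0, "wx": 0, "wy": 0, "wz": 0}]'

```text
time: 1.9
tool_pos: [636.2, 20.5, 166.2]
tool_rot: [[0.922, 0.387, -0.001], [0.387, -0.922, -0.001], [-0.002, 0.001, -1.0]]
wrist_force: [0.8, -0.4, 1.3]
opening: 0.999
gripper_force: 0.0
```

```bash
python3 -c "
from h import *
to(640,36.5,77,22.8)
d=snap('wrist','w1')
cs=lambda a:np.array([np.cos(np.radians(a)),np.sin(np.radians(a))])
print(w2px(d,[[640,36.5,72],[640+80*.922,36.5+80*.388,72],[626.2,42.8,48]]).round())"
```

```text
t 1.9 pos [636.2  20.5 166.2] ang 22.76 d [  9.8 -13.4  89.2] wz -0.04 tilt wx,wy [0.04 0.09] F [ 0.8 -0.4  1.3] op 0.999 gf 0.0
[[238. 192.]
 [235.  65.]
 [225. 195.]]
```

View pics/w1.png

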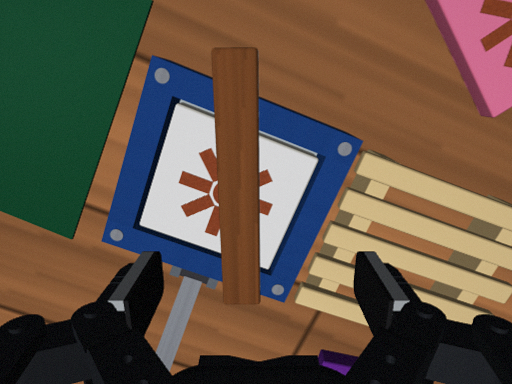

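The wrist picture shows the bar's top face with corners near (212,48), (257,48), (261,303) and (223,304). The fingers straddle it. The rack is to the right and the mat is at the upper left.

```bash
python3 -c "
from h import *
d=load('w1')
def f(n,c,z):
    p=px2w(d,c,z)[:,:2]; r=cv2.minAreaRect(p.astype(np.float32)); print(n,p.mean(0).round(1),np.round(r[1],1),round(r[2],1))
f('bar',[(212,48),(257,48),(261,303),(223,304)],72)
f('mould',[(153,56),(363,141),(284,302),(102,242)],48)
f('cav',[(178,99),(319,156),(263,270),(138,229)],48)
"
```

```text
bar [640.4  35.9] [179.1  28.8] 23.0
mould [627.3  42.2] [146.7 155.9] 1.5
cav [627.6  43.6] [105.1 107.2] 1.3
```

Call:
servo_tool --rows '[{"grip": 100, "dx": 0.01, "dy": -0.013, "dz": 0.02, "wx": 0, "wy": 0, "wz": 0}, {"grip": 100, "dx": 0, "dy": 0, "dz": 0.04, "wx": 0, "wy": 0, "wz": 0}, {"grip": 100, "dx": 0, "dy": 0, "dz": 0.02, "wx": 0, "wy": 0, "wz": 0}, {"grip": 100, "dx": 0, "dy": 0, "dz": 0, "wx": 0, "wy": 0, "wz": 0}, {"grip": 100, "dx": 0, "dy": 0, "dz": 0, "wx": 0, "wy": 0, "wz": 0}]'

```text
time: 2.45
tool_pos: [641.8, 36.4, 88.0]
tool_rot: [[0.922, 0.386, 0.002], [0.386, -0.922, -0.0], [0.002, 0.001, -1.0]]
wrist_force: [-0.3, -0.1, -0.4]
opening: 0.996
gripper_force: 0.0
```

```bash
python3 -c "
from h import *
to(640,36.3,77,22.9)"
```

```text
t 2.45 pos [641.8  36.4  88. ] ang 22.72 d [-1.7 -0.6 10.9] wz -0.18 tilt wx,wy [ 0.07 -0.11] F [-0.3 -0.1 -0.4] op 0.996 gf 0.0
```

Call:
servo_tool --rows '[{"grip": 100, "dx": -0.001, "dy": 0, "dz": 0.01, "wx": 0, "wy": 0, "wz": 0}, {"grip": 25, "dx": 0, "dy": 0, "dz": 0, "wx": 0, "wy": 0, "wz": 0}, {"grip": 0, "dx": 0, "dy": 0, "dz": 0, "wx": 0, "wy": 0, "wz": 0}, {"grip": 0, "dx": 0, "dy": 0, "dz": 0, "wx": 0, "wy": 0, "wz": 0}, {"grip": 0, "dx": 0, "dy": 0, "dz": 0, "wx": 0, "wy": 0, "wz": 0}, {"grip": 0, "dx": 0, "dy": 0, "dz": 0, "wx": 0, "wy": 0, "wz": 0}, {"grip": 0, "dx": 0, "dy": 0, "dz": 0, "wx": 0, "wy": 0, "wz": 0}, {"grip": 0, "dx": 0, "dy": 0, "dz": 0, "wx": 0, "wy": 0, "wz": 0}, {"grip": 0, "dx": 0, "dy": 0, "dz": 0, "wx": 0, "wy": 0, "wz": 0}, {"grip": 0, "dx": 0, "dy": 0, "dz": 0, "wx": 0, "wy": 0, "wz": 0}]'

```text
time: 3.45
tool_pos: [640.4, 37.2, 77.0]
tool_rot: [[0.922, 0.388, 0.001], [0.388, -0.922, 0.0], [0.001, 0.0, -1.0]]
wrist_force: [-0.6, -0.6, 5.3]
opening: 0.31
gripper_force: 60.3
```

Call:
servo_tool --rows '[{"grip": 0, "dx": 0, "dy": 0, "dz": -0.03, "wx": 0, "wy": 0, "wz": 0}, {"grip": 0, "dx": 0, "dy": 0, "dz": -0.03, "wx": 0, "wy": 0, "wz": 0}, {"grip": 0, "dx": 0.0143, "dy": -0.043, "dz": 0, "wx": 0, "wy": 0, "wz": 0}, {"grip": 0, "dx": 0.0143, "dy": -0.043, "dz": 0, "wx": 0, "wy": 0, "wz": 0}, {"grip": 0, "dx": 0.0143, "dy": -0.043, "dz": 0, "wx": 0, "wy": 0, "wz": 0}, {"grip": 0, "dx": 0.0143, "dy": -0.043, "dz": 0, "wx": 0, "wy": 0, "wz": 0}, {"grip": 0, "dx": 0, "dy": 0, "dz": 0, "wx": 0, "wy": 0, "wz": 6.5}, {"grip": 0, "dx": 0, "dy": 0, "dz": 0, "wx": 0, "wy": 0, "wz": 6.5}, {"grip": 0, "dx": 0, "dy": 0, "dz": 0, "wx": 0, "wy": 0, "wz": 6.5}, {"grip": 0, "dx": 0, "dy": 0, "dz": 0, "wx": 0, "wy": 0, "wz": 6.5}, {"grip": 0, "dx": 0, "dy": 0, "dz": 0, "wx": 0, "wy": 0, "wz": 0}, {"grip": 0, "dx": 0, "dy": 0, "dz": 0, "wx": 0, "wy": 0, "wz": 0}]'

```text
time: 4.65
tool_pos: [625.4, 218.0, 135.8]
tool_rot: [[0.999, -0.053, -0.001], [-0.053, -0.999, -0.0], [-0.001, 0.001, -1.0]]
wrist_force: [-0.2, -0.8, -1.1]
opening: 0.312
gripper_force: 59.6
```

```bash
python3 -c "
from h import *
to(627,217.5,33,-2.8)"
```

```text
t 4.65 pos [625.4 218.  135.8] ang -3.01 d [  1.7   0.3 102.8] wz -0.21 tilt wx,wy [0.03 0.05] F [-0.2 -0.8 -1.1] op 0.312 gf 59.57718372344971
```

Call:
servo_tool --rows '[{"grip": 0, "dx": 0.001, "dy": 0, "dz": 0.03, "wx": 0, "wy": 0, "wz": 0}, {"grip": 0, "dx": 0, "dy": 0, "dz": 0.04, "wx": 0, "wy": 0, "wz": 0}, {"grip": 0, "dx": 0, "dy": 0, "dz": 0.02, "wx": 0, "wy": 0, "wz": 0}, {"grip": 0, "dx": 0, "dy": 0, "dz": 0.008, "wx": 0, "wy": 0, "wz": 0}, {"grip": 0, "dx": 0, "dy": 0, "dz": 0, "wx": 0, "wy": 0, "wz": 0}, {"grip": 0, "dx": 0, "dy": 0, "dz": 0, "wx": 0, "wy": 0, "wz": 0}]'

```text
time: 5.25
tool_pos: [627.8, 218.1, 39.4]
tool_rot: [[0.998, -0.055, 0.002], [-0.055, -0.998, 0.001], [0.002, -0.001, -1.0]]
wrist_force: [-0.4, -0.7, -0.9]
opening: 0.311
gripper_force: 59.5
```

Call:
servo_tool --rows '[{"grip": 0, "dx": 0, "dy": 0, "dz": 0.004, "wx": 0, "wy": 0, "wz": 0}, {"grip": 0, "dx": 0, "dy": 0, "dz": 0.002, "wx": 0, "wy": 0, "wz": 0}, {"grip": 0, "dx": 0, "dy": 0, "dz": 0, "wx": 0, "wy": 0, "wz": 0}, {"grip": 0, "dx": 0, "dy": 0, "dz": 0, "wx": 0, "wy": 0, "wz": 0}]'

```text
time: 5.65
tool_pos: [626.9, 218.0, 32.6]
tool_rot: [[0.998, -0.055, 0.0], [-0.055, -0.998, 0.0], [0.0, -0.0, -1.0]]
wrist_force: [-0.3, 0.5, -1.6]
opening: 0.318
gripper_force: 59.5
```

Call:
servo_tool --rows '[{"grip": 100, "dx": 0, "dy": 0, "dz": 0, "wx": 0, "wy": 0, "wz": 0}, {"grip": 100, "dx": 0, "dy": 0, "dz": 0, "wx": 0, "wy": 0, "wz": 0}, {"grip": 100, "dx": 0, "dy": 0, "dz": 0, "wx": 0, "wy": 0, "wz": 0}, {"grip": 100, "dx": 0, "dy": 0, "dz": 0, "wx": 0, "wy": 0, "wz": 0}, {"grip": 100, "dx": 0, "dy": 0, "dz": 0, "wx": 0, "wy": 0, "wz": 0}, {"grip": 100, "dx": 0, "dy": 0, "dz": 0, "wx": 0, "wy": 0, "wz": 0}, {"grip": 100, "dx": 0, "dy": 0, "dz": -0.03, "wx": 0, "wy": 0, "wz": 0}, {"grip": 100, "dx": 0, "dy": 0, "dz": -0.05, "wx": 0, "wy": 0, "wz": 0}, {"grip": 0, "dx": -0.02, "dy": 0, "dz": -0.045, "wx": 0, "wy": 0, "wz": 0}, {"grip": 0, "dx": -0.04, "dy": 0, "dz": 0, "wx": 0, "wy": 0, "wz": 0}, {"grip": 0, "dx": -0.04, "dy": 0, "dz": 0, "wx": 0, "wy": 0, "wz": 0}, {"grip": 0, "dx": 0, "dy": 0, "dz": 0, "wx": 0, "wy": 0, "wz": 0}]'

```text
time: 6.85
tool_pos: [520.1, 224.1, 157.2]
tool_rot: [[0.999, -0.052, -0.008], [-0.052, -0.999, -0.0], [-0.008, 0.001, -1.0]]
wrist_force: [-1.2, 0.1, -0.7]
opening: 0.327
gripper_force: 0.0
```

```bash
python3 -c "
from h import *
to(452,40,130,0);print(arm.state()['qpos'])
d=snap('top','top1')
cv2.imwrite('pics/c1.png',cv2.resize(d['image'][150:300,140:340,::-1],None,fx=4,fy=4,interpolation=cv2.INTER_CUBIC))"
```

```text
t 6.85 pos [520.1 224.1 157.2] ang -2.98 d [-58.2 187.3  27.9] wz -2.98 tilt wx,wy [0.05 0.45] F [-1.2  0.1 -0.7] op 0.327 gf 0.0
[ -32.66976785   37.16734982   10.27335073  105.76817296  -10.2555064
   38.38531118 -109.30988622]
```

View pics/c1.png

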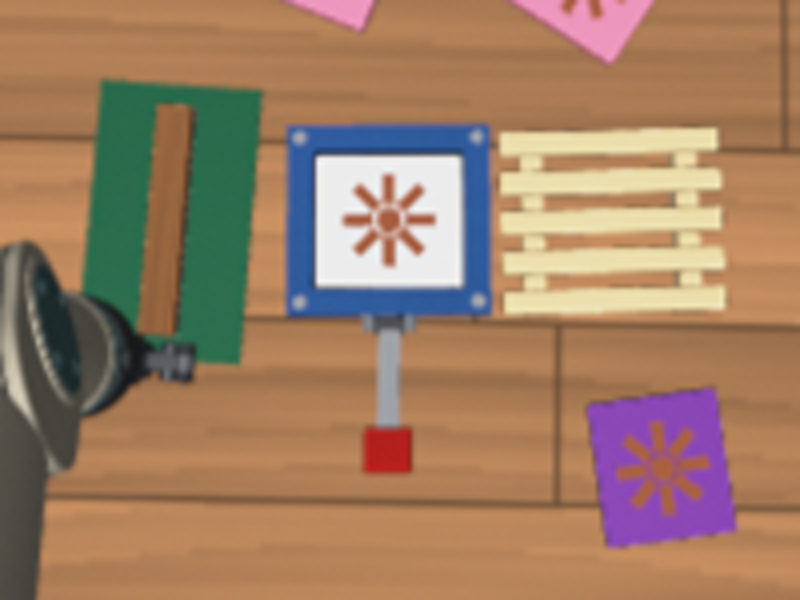

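The bar now lies on the mat lengthways, centred near (166,218) in the crop. The tile is undisturbed in the mould at (390,220), the pad is at (388,450) and the rack is clear.

Call:
servo_tool --rows '[{"grip": 0, "dx": -0.012, "dy": 0.038, "dz": 0, "wx": 0, "wy": 0, "wz": 0}, {"grip": 0, "dx": -0.012, "dy": 0.038, "dz": 0, "wx": 0, "wy": 0, "wz": 0}, {"grip": 0, "dx": -0.012, "dy": 0.038, "dz": 0, "wx": 0, "wy": 0, "wz": 0}, {"grip": 0, "dx": -0.012, "dy": 0.038, "dz": 0, "wx": 0, "wy": 0, "wz": 0}, {"grip": 0, "dx": -0.012, "dy": 0.036, "dz": 0, "wx": 0, "wy": 0, "wz": -1.5}, {"grip": 0, "dx": 0, "dy": 0, "dz": 0.02, "wx": 0, "wy": 0, "wz": -1.5}, {"grip": 0, "dx": 0, "dy": 0, "dz": 0, "wx": 0, "wy": 0, "wz": 0}, {"grip": 0, "dx": 0, "dy": 0, "dz": 0, "wx": 0, "wy": 0, "wz": 0}]'

```text
time: 7.7
tool_pos: [457.7, 39.2, 137.3]
tool_rot: [[1.0, -0.004, 0.001], [-0.004, -1.0, 0.0], [0.001, -0.0, -1.0]]
wrist_force: [0.4, -0.4, 0.4]
opening: 0.0
gripper_force: 0.0
```

```bash
python3 -c "
from h import *
to(450,40,111,0)"
```

```text
t 7.7 pos [457.7  39.2 137.3] ang -0.21 d [-7.7 -0.7 26.3] wz -0.21 tilt wx,wy [-0.01 -0.03] F [ 0.4 -0.4  0.4] op 0.0 gf 0.0
```

Call:
servo_tool --rows '[{"grip": 0, "dx": -0.005, "dy": 0, "dz": 0.02, "wx": 0, "wy": 0, "wz": 0}, {"grip": 0, "dx": -0.002, "dy": 0, "dz": 0.008, "wx": 0, "wy": 0, "wz": 0}, {"grip": 0, "dx": -0.001, "dy": 0, "dz": 0.008, "wx": 0, "wy": 0, "wz": 0}, {"grip": 0, "dx": -0.001, "dy": 0, "dz": 0.008, "wx": 0, "wy": 0, "wz": 0}, {"grip": 0, "dx": -0.001, "dy": 0, "dz": 0.008, "wx": 0, "wy": 0, "wz": 0}, {"grip": 0, "dx": -0.001, "dy": 0, "dz": 0.008, "wx": 0, "wy": 0, "wz": 0}, {"grip": 0, "dx": -0.001, "dy": 0, "dz": 0.008, "wx": 0, "wy": 0, "wz": 0}, {"grip": 0, "dx": 0, "dy": 0, "dz": 0.004, "wx": 0, "wy": 0, "wz": 0}, {"grip": 0, "dx": 0, "dy": 0, "dz": 0, "wx": 0, "wy": 0, "wz": 0}, {"grip": 0, "dx": 0, "dy": 0, "dz": 0, "wx": 0, "wy": 0, "wz": 0}]'

```text
time: 8.7
tool_pos: [445.0, 39.7, 66.0]
tool_rot: [[1.0, -0.002, -0.0], [-0.002, -1.0, -0.0], [-0.0, 0.0, -1.0]]
wrist_force: [-0.1, 0.5, 0.1]
opening: -0.001
gripper_force: 0.0
```

Call:
servo_tool --rows '[{"grip": 0, "dx": 0, "dy": 0, "dz": 0.003, "wx": 0, "wy": 0, "wz": 0}, {"grip": 0, "dx": 0, "dy": 0, "dz": 0.003, "wx": 0, "wy": 0, "wz": 0}, {"grip": 0, "dx": 0, "dy": 0, "dz": 0, "wx": 0, "wy": 0, "wz": 0}]'

```text
time: 9.0
tool_pos: [445.1, 39.6, 60.8]
tool_rot: [[1.0, -0.003, 0.0], [-0.003, -1.0, 0.001], [0.0, -0.001, -1.0]]
wrist_force: [-1.0, -0.2, 9.6]
opening: -0.0
gripper_force: 4.8
```

```bash
python3 -c "
from h import *
to(450,40,111,0)
d=snap('wrist','w2')"
```

```text
t 9.0 pos [445.1  39.6  60.8] ang -0.15 d [  4.9  -0.4 -50.2] wz -0.15 tilt wx,wy [-0.05 -0.02] F [-1.  -0.2  9.6] op -0.0 gf 4.774524355307221
```

View pics/w2.png

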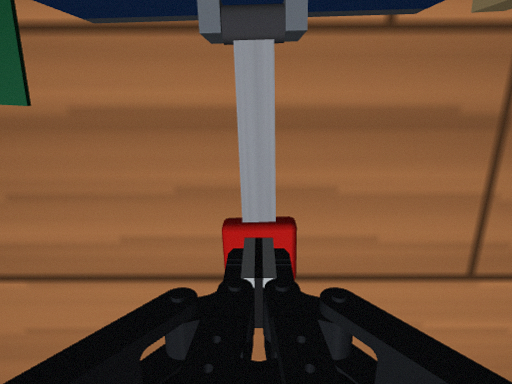

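The closed fingertips are on the red pad at (259,245) and the lever is near level. I'll press a few mm more to reach the stop.

Call:
servo_tool --rows '[{"grip": 0, "dx": 0, "dy": 0, "dz": 0.002, "wx": 0, "wy": 0, "wz": 0}, {"grip": 0, "dx": 0, "dy": 0, "dz": 0.002, "wx": 0, "wy": 0, "wz": 0}, {"grip": 0, "dx": 0, "dy": 0, "dz": 0, "wx": 0, "wy": 0, "wz": 0}, {"grip": 0, "dx": 0, "dy": 0, "dz": 0, "wx": 0, "wy": 0, "wz": 0}]'

```text
time: 9.45
tool_pos: [445.1, 39.6, 60.0]
tool_rot: [[1.0, -0.004, 0.003], [-0.004, -1.0, 0.003], [0.003, -0.003, -1.0]]
wrist_force: [-8.5, 0.8, 54.9]
opening: -0.0
gripper_force: 27.5
```

Call:
servo_tool --rows '[{"grip": 0, "dx": 0, "dy": 0, "dz": -0.04, "wx": 0, "wy": 0, "wz": 0}, {"grip": 0, "dx": 0, "dy": 0, "dz": -0.045, "wx": 0, "wy": 0, "wz": 0}, {"grip": 65, "dx": 0.04, "dy": -0.023, "dz": 0, "wx": 0, "wy": 0, "wz": 0}, {"grip": 65, "dx": 0.04, "dy": -0.023, "dz": 0, "wx": 0, "wy": 0, "wz": 0}, {"grip": 65, "dx": 0.04, "dy": -0.023, "dz": 0, "wx": 0, "wy": 0, "wz": 0}, {"grip": 65, "dx": 0.04, "dy": -0.023, "dz": 0, "wx": 0, "wy": 0, "wz": 0}, {"grip": 65, "dx": 0.02, "dy": -0.01, "dz": 0, "wx": 0, "wy": 0, "wz": -8.3}, {"grip": 65, "dx": 0, "dy": 0, "dz": 0, "wx": 0, "wy": 0, "wz": -8.3}, {"grip": 65, "dx": 0, "dy": 0, "dz": 0, "wx": 0, "wy": 0, "wz": -8.3}, {"grip": 65, "dx": 0, "dy": 0, "dz": 0, "wx": 0, "wy": 0, "wz": -8.3}, {"grip": 65, "dx": 0, "dy": 0, "dz": 0, "wx": 0, "wy": 0, "wz": -8.3}, {"grip": 65, "dx": 0, "dy": 0, "dz": 0, "wx": 0, "wy": 0, "wz": -8.3}]'

```text
time: 10.65
tool_pos: [625.1, 140.3, 141.0]
tool_rot: [[0.644, 0.765, -0.0], [0.765, -0.644, -0.002], [-0.002, 0.001, -1.0]]
wrist_force: [0.4, 0.4, 0.6]
opening: 0.652
gripper_force: 0.0
```

Call:
servo_tool --rows '[{"grip": 65, "dx": 0, "dy": 0, "dz": 0, "wx": 0, "wy": 0, "wz": -8.3}, {"grip": 65, "dx": 0, "dy": 0, "dz": 0, "wx": 0, "wy": 0, "wz": -8.3}, {"grip": 65, "dx": 0, "dy": 0, "dz": 0, "wx": 0, "wy": 0, "wz": -8.3}, {"grip": 65, "dx": 0, "dy": 0, "dz": 0, "wx": 0, "wy": 0, "wz": -8.3}, {"grip": 65, "dx": 0, "dy": 0, "dz": 0, "wx": 0, "wy": 0, "wz": -8.3}, {"grip": 65, "dx": 0, "dy": 0, "dz": 0, "wx": 0, "wy": 0, "wz": 0}, {"grip": 65, "dx": 0, "dy": 0, "dz": 0, "wx": 0, "wy": 0, "wz": 0}]'

```text
time: 11.35
tool_pos: [625.1, 140.2, 140.9]
tool_rot: [[-0.016, 1.0, -0.0], [1.0, 0.016, -0.0], [-0.0, -0.0, -1.0]]
wrist_force: [-0.4, 0.0, 0.8]
opening: 0.651
gripper_force: 0.0
```

```bash
python3 -c "
from h import *
to(627,145,84,91.5)
d=snap('wrist','w3');print(w2px(d,[[627.3,43,69],[627.3,43+55,69]]))"
```

```text
t 11.35 pos [625.1 140.2 140.9] ang 90.9 d [ 4.8  2.  56.9] wz -0.6 tilt wx,wy [-0.02  0.03] F [-0.4  0.   0.8] op 0.651 gf 0.0
[[258.43661832 343.79246821]
 [259.77428755 276.04813962]]
```

View pics/w3.png

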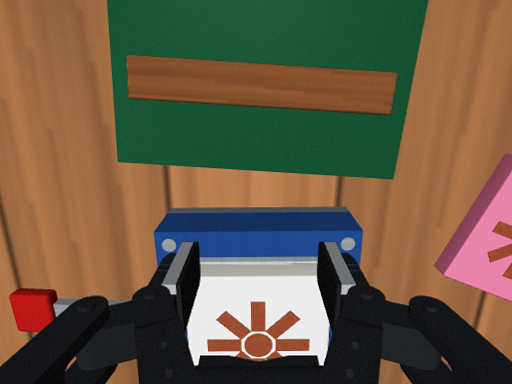

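The wrist picture shows the tile lifted above the rim, its near edge at row 276 as predicted and its flower at (259,345). The lever is down, the bar is on the mat, and both fingers are inside the tile's width.

Call:
servo_tool --rows '[{"grip": 65, "dx": 0.006, "dy": 0.002, "dz": 0, "wx": 0, "wy": 0, "wz": -0.5}, {"grip": 65, "dx": 0, "dy": 0, "dz": 0.03, "wx": 0, "wy": 0, "wz": 0}, {"grip": 65, "dx": 0, "dy": 0, "dz": 0.027, "wx": 0, "wy": 0, "wz": 0}, {"grip": 65, "dx": 0, "dy": 0, "dz": 0.006, "wx": 0, "wy": 0, "wz": 0}, {"grip": 65, "dx": 0, "dy": 0, "dz": 0, "wx": 0, "wy": 0, "wz": 0}, {"grip": 65, "dx": 0, "dy": 0, "dz": 0, "wx": 0, "wy": 0, "wz": 0}, {"grip": 65, "dx": 0, "dy": 0, "dz": 0, "wx": 0, "wy": 0, "wz": 0}]'

```text
time: 12.1
tool_pos: [627.6, 146.9, 79.1]
tool_rot: [[-0.028, 1.0, 0.001], [1.0, 0.028, 0.001], [0.001, 0.001, -1.0]]
wrist_force: [0.2, -0.2, 0.5]
opening: 0.646
gripper_force: 0.0
```

```bash
python3 -c "
from h import *
to(627,109,78,91.5);to(628.8,-61,78,91.5)"
```

```text
t 12.1 pos [627.6 146.9  79.1] ang 91.61 d [-37.8  -1.7   1.1] wz 0.11 tilt wx,wy [ 0.08 -0.04] F [ 0.2 -0.2  0.5] op 0.646 gf 0.0
t 12.1 pos [627.6 146.9  79.1] ang 91.61 d [-207.8   -4.6    1. ] wz 0.11 tilt wx,wy [ 0.08 -0.04] F [ 0.2 -0.2  0.5] op 0.646 gf 0.0
```

Call:
servo_tool --rows '[{"grip": 65, "dx": -0.02, "dy": 0, "dz": 0, "wx": 0, "wy": 0, "wz": 0}, {"grip": 65, "dx": -0.008, "dy": 0, "dz": 0, "wx": 0, "wy": 0, "wz": 0}, {"grip": 65, "dx": -0.005, "dy": 0, "dz": 0, "wx": 0, "wy": 0, "wz": 0}, {"grip": 65, "dx": -0.005, "dy": 0, "dz": 0, "wx": 0, "wy": 0, "wz": 0}, {"grip": 65, "dx": -0.005, "dy": 0, "dz": 0, "wx": 0, "wy": 0, "wz": 0}, {"grip": 65, "dx": -0.005, "dy": 0, "dz": 0, "wx": 0, "wy": 0, "wz": 0}, {"grip": 65, "dx": -0.005, "dy": 0, "dz": 0, "wx": 0, "wy": 0, "wz": 0}, {"grip": 65, "dx": -0.005, "dy": 0, "dz": 0, "wx": 0, "wy": 0, "wz": 0}, {"grip": 65, "dx": -0.005, "dy": 0, "dz": 0, "wx": 0, "wy": 0, "wz": 0}]'

```text
time: 13.0
tool_pos: [628.7, 84.4, 78.0]
tool_rot: [[-0.029, 1.0, -0.0], [1.0, 0.029, 0.001], [0.001, -0.0, -1.0]]
wrist_force: [0.1, 5.0, 3.6]
opening: 0.642
gripper_force: 2.5
```

```bash
python3 -c "
from h import *
to(628.8,-61,78,91.5)
d=snap('wrist','w4');e=snap('scene','s4')
cv2.imwrite('pics/m4.png',np.hstack([d['image'][:,:,::-1][:, 100:450],cv2.resize(e['image'][140:270,160:310,::-1],(443,384),interpolation=cv2.INTER_CUBIC)]))"
```

```text
t 13.0 pos [628.7  84.4  78. ] ang 91.67 d [-145.3   -4.1   -0.2] wz 0.17 tilt wx,wy [-0.01 -0.08] F [0.1 5.  3.6] op 0.642 gf 2.4976301193237305
```

View pics/m4.png

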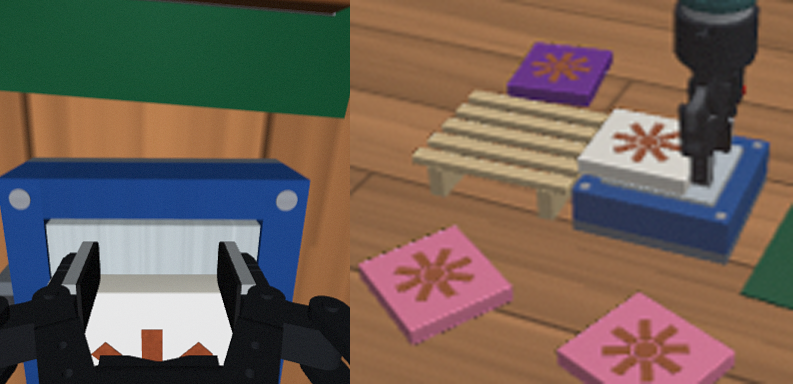

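The tile slides level and square, with its front already past the mould edge towards the rack (right half, (640,150)). I'll carry on pushing.

Call:
servo_tool --rows '[{"grip": 65, "dx": -0.006, "dy": 0, "dz": 0, "wx": 0, "wy": 0, "wz": 0}, {"grip": 65, "dx": -0.006, "dy": 0, "dz": 0, "wx": 0, "wy": 0, "wz": 0}, {"grip": 65, "dx": -0.006, "dy": 0, "dz": 0, "wx": 0, "wy": 0, "wz": 0}, {"grip": 65, "dx": -0.006, "dy": 0, "dz": 0, "wx": 0, "wy": 0, "wz": 0}, {"grip": 65, "dx": -0.006, "dy": 0, "dz": 0, "wx": 0, "wy": 0, "wz": 0}, {"grip": 65, "dx": -0.006, "dy": 0, "dz": 0, "wx": 0, "wy": 0, "wz": 0}, {"grip": 65, "dx": -0.006, "dy": 0, "dz": 0, "wx": 0, "wy": 0, "wz": 0}, {"grip": 65, "dx": -0.006, "dy": 0, "dz": 0, "wx": 0, "wy": 0, "wz": 0}, {"grip": 65, "dx": -0.006, "dy": 0, "dz": 0, "wx": 0, "wy": 0, "wz": 0}, {"grip": 65, "dx": -0.006, "dy": 0, "dz": 0, "wx": 0, "wy": 0, "wz": 0}, {"grip": 65, "dx": -0.006, "dy": 0, "dz": 0, "wx": 0, "wy": 0, "wz": 0}, {"grip": 65, "dx": -0.006, "dy": 0, "dz": 0, "wx": 0, "wy": 0, "wz": 0}]'

```text
time: 14.3
tool_pos: [629.5, 9.9, 76.9]
tool_rot: [[-0.027, 1.0, -0.003], [1.0, 0.027, -0.001], [-0.001, -0.003, -1.0]]
wrist_force: [-0.4, 1.2, -0.4]
opening: 0.652
gripper_force: 0.6
```

Call:
servo_tool --rows '[{"grip": 65, "dx": -0.006, "dy": 0, "dz": 0, "wx": 0, "wy": 0, "wz": 0}, {"grip": 65, "dx": -0.006, "dy": 0, "dz": 0, "wx": 0, "wy": 0, "wz": 0}, {"grip": 65, "dx": -0.006, "dy": 0, "dz": 0, "wx": 0, "wy": 0, "wz": 0}, {"grip": 65, "dx": -0.006, "dy": 0, "dz": 0, "wx": 0, "wy": 0, "wz": 0}, {"grip": 65, "dx": -0.006, "dy": 0, "dz": 0, "wx": 0, "wy": 0, "wz": 0}, {"grip": 65, "dx": -0.006, "dy": 0, "dz": 0, "wx": 0, "wy": 0, "wz": 0}, {"grip": 65, "dx": -0.004, "dy": 0, "dz": 0, "wx": 0, "wy": 0, "wz": 0}, {"grip": 65, "dx": 0, "dy": 0, "dz": 0, "wx": 0, "wy": 0, "wz": 0}, {"grip": 65, "dx": 0, "dy": 0, "dz": 0, "wx": 0, "wy": 0, "wz": 0}]'

```text
time: 15.2
tool_pos: [631.5, -29.0, 77.7]
tool_rot: [[-0.028, 1.0, -0.001], [1.0, 0.028, -0.001], [-0.001, -0.001, -1.0]]
wrist_force: [-0.0, 0.4, -0.2]
opening: 0.65
gripper_force: 0.0
```

```bash
python3 -c "
from h import *
to(628.8,-61,74,91.5)
d=snap('wrist','w5');e=snap('scene','s5');t=snap('top','t5')
cv2.imwrite('pics/m5.png',np.hstack([d['image'][:,:,::-1][:, 100:450],cv2.resize(e['image'][140:270,160:310,::-1],(443,384),interpolation=cv2.INTER_CUBIC)]))"
```

```text
t 15.2 pos [631.5 -29.   77.7] ang 91.6 d [-31.9  -3.6   3.8] wz 0.1 tilt wx,wy [-0.06  0.03] F [-0.   0.4 -0.2] op 0.65 gf 0.0
```

View pics/m5.png

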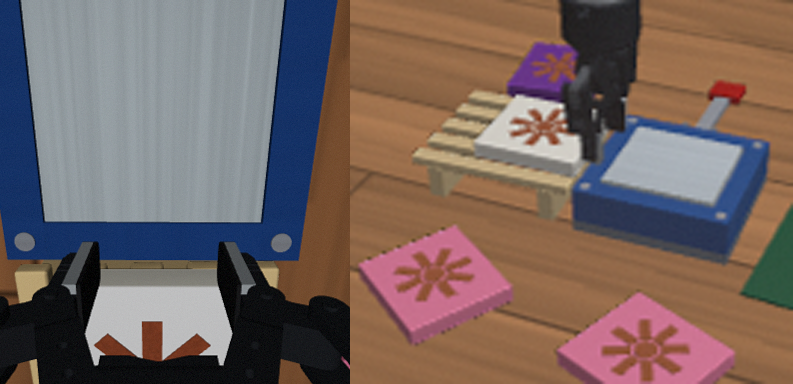

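The tile lies level on the rack, with its rear edge at about row 287 in the wrist part, just past the mould's rim. It still needs to go about 30 mm further.

```bash
python3 -c "
from h import *
d=load('w5');print(px2w(d,[(192,287),(330,287)],62), px2w(d,[(192,268),(330,268)],44))"
```

```text
[[601.32441029 -42.60943332  62.        ]
 [666.09168302 -40.76416875  62.        ]] [[597.85579766 -43.35175935  44.        ]
 [669.86415863 -41.30360247  44.        ]]
```

Call:
servo_tool --rows '[{"grip": 65, "dx": -0.003, "dy": 0, "dz": 0.002, "wx": 0, "wy": 0, "wz": 0}, {"grip": 65, "dx": -0.003, "dy": 0, "dz": 0.002, "wx": 0, "wy": 0, "wz": 0}, {"grip": 65, "dx": -0.005, "dy": 0, "dz": 0, "wx": 0, "wy": 0, "wz": 0}, {"grip": 65, "dx": -0.005, "dy": 0, "dz": 0, "wx": 0, "wy": 0, "wz": 0}, {"grip": 65, "dx": -0.005, "dy": 0, "dz": 0, "wx": 0, "wy": 0, "wz": 0}, {"grip": 65, "dx": -0.003, "dy": 0, "dz": 0, "wx": 0, "wy": 0, "wz": 0}, {"grip": 65, "dx": 0, "dy": 0, "dz": 0, "wx": 0, "wy": 0, "wz": 0}, {"grip": 65, "dx": 0, "dy": 0, "dz": 0, "wx": 0, "wy": 0, "wz": 0}]'

```text
time: 16.15
tool_pos: [631.8, -53.8, 73.4]
tool_rot: [[-0.027, 1.0, -0.002], [1.0, 0.027, -0.001], [-0.001, -0.002, -1.0]]
wrist_force: [0.1, -0.2, 0.9]
opening: 0.646
gripper_force: 0.0
```

```bash
python3 -c "
from h import *
to(628.8,-61,74,91.5)"
```

```text
t 16.15 pos [631.8 -53.8  73.4] ang 91.57 d [-7.2 -3.2 -0.6] wz 0.07 tilt wx,wy [-0.1   0.07] F [ 0.1 -0.2  0.9] op 0.646 gf 0.0
```

Call:
servo_tool --rows '[{"grip": 65, "dx": -0.003, "dy": 0, "dz": 0, "wx": 0, "wy": 0, "wz": 0}, {"grip": 65, "dx": -0.002, "dy": 0, "dz": 0, "wx": 0, "wy": 0, "wz": 0}, {"grip": 65, "dx": 0, "dy": 0, "dz": 0, "wx": 0, "wy": 0, "wz": 0}, {"grip": 65, "dx": 0.004, "dy": 0, "dz": 0, "wx": 0, "wy": 0, "wz": 0}, {"grip": 65, "dx": 0.003, "dy": 0, "dz": -0.006, "wx": 0, "wy": 0, "wz": 0}, {"grip": 65, "dx": 0.005, "dy": 0, "dz": -0.02, "wx": 0, "wy": 0, "wz": 0}, {"grip": 65, "dx": 0.03, "dy": 0, "dz": -0.04, "wx": 0, "wy": 0, "wz": 0}, {"grip": 65, "dx": 0.03, "dy": 0, "dz": -0.04, "wx": 0, "wy": 0, "wz": 0}, {"grip": 65, "dx": 0.04, "dy": 0, "dz": -0.02, "wx": 0, "wy": 0, "wz": 0}, {"grip": 65, "dx": 0.04, "dy": 0, "dz": 0, "wx": 0, "wy": 0, "wz": 0}, {"grip": 65, "dx": 0, "dy": 0, "dz": 0, "wx": 0, "wy": 0, "wz": 0}, {"grip": 65, "dx": 0, "dy": 0, "dz": 0, "wx": 0, "wy": 0, "wz": 0}]'

```text
time: 17.35
tool_pos: [627.8, 96.2, 200.1]
tool_rot: [[-0.032, 1.0, -0.001], [1.0, 0.032, 0.0], [0.0, -0.001, -1.0]]
wrist_force: [0.8, -0.2, 0.6]
opening: 0.65
gripper_force: 0.0
```

```bash
python3 -c "
from h import *
print(arm.state()['tool_pos'])
d=snap('top','t6')
cv2.imwrite('pics/c6.png',cv2.resize(d['image'][165:285,155:330,::-1],None,fx=4.5,fy=4.5,interpolation=cv2.INTER_CUBIC))"
```

```text
[627.80674769  96.17392572 200.07692341]
```

View pics/c6.png

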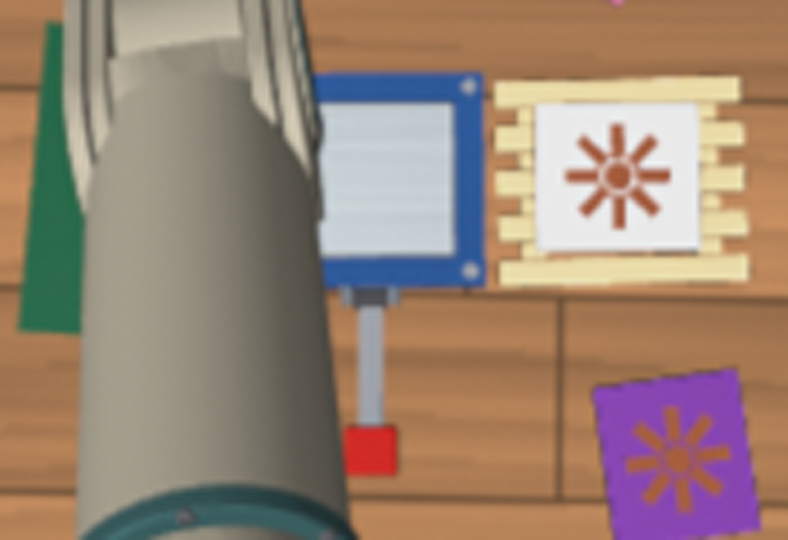

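The tile sits square and well inside the rack, its centre at (618,176) against the rack's (621,181). The arm is clear, so I'm handing in.

```bash
python3 -c "
from h import *
print(arm.hand_in())"
```

```text
the job is handed in; nothing more can be done
None
```

The job is handed in, with no verdict returned: the bar lies lengthways on the mat, the lever was pressed to its stop, and the tile sits flat, square and roughly centred on the rack, at about 17 s of the 72 s allowed.

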